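# Release the malachite from the chute gate

### The arm

A 7-joint arm with a two-finger parallel gripper is mounted at the origin on the work surface. World frame = base frame: x ahead of the robot, y to its left, z up, the work surface at z = 0. Lengths are in m, angles in rad, forces in N, time in s.
With the tool pointing down it reaches from about 0.425 to 0.875 m from the base axis. Payload 4.7 kg.
Tool frame: the origin (TCP) lies midway between the tips of the shut fingers; the grasp point (between the pads) lies 19 mm behind it; z points along the fingers, y is the line along which they close (so a half turn about z gives the same grasp; the last joint's range is limited). The gripper opens to 85 mm and grips with 20 to 120 N. Pads are 22 mm wide; open, the fingers measure 114 mm over their backs; the gripper's body (76 mm by 85 mm) begins 54 mm behind the grasp point. The pads swing forward as they close: fully open they stand 13 mm farther back than shut.
Start: joints at [-1.094, 0.321, -0.07, 1.45, 0.023, 1.371, -0.057], TCP at [0.29, 0.582, 0.231] pointing down, gripper open.
Joint ranges: [-2.86, 2.86], [-0.3, 2.09], [-1.38, 1.24], [0.06, 2.45], [-1.56, 4.7], [0.09, 2.05], [-2.69, 2.69]. Speed limits (rad/s): [2.57, 2.57, 3.14, 3.14, 3.14, 3.14, 3.14].

### API

Orientations are given as a 3x3 rotation matrix whose columns are the frame's x, y, z axes.
In Python, from bench import robot gives the robot as it stands.
- The arm moves only by the tool carry_out, never from a script. Its argument "rows" is a list that holds one entry, the list of rows, each a list of 7 numbers: the turn, a rotation vector about the world's x, y, z each as a share of pi/2 rad, from -1 to 1, then the shift along the world's x, y, z each as a share of 1000 mm, from -1 to 1, then the finger opening in mm, from 0 to 85.4. A call has 1 to 5 rows; each row is the pose to reach, as a shift and turn from the pose commanded when the call began; what a row does not reach only later rows make up. A row lasts 1/10 s, in which the tool goes at most 50 mm and 8.59 degrees, less where a joint would pass 70% of its speed; a pose out of reach is approached as far as the arm can. A call with a number of a shift or a turn outside -1 to 1 is refused whole. A call with a gripper value outside its range is refused whole. The fingers move at their own pace and stop on an object; the grip force is fixed at half the most. Time passes only in rows, so rows that repeat a pose let the fingers close. It gives the time, the measured TCP pose, the force, the opening and the grip force at its end, in the units of the state.
- robot.observe(): the state, without advancing time (a new reading comes with each control period).
- robot.snapshot(name): name is "scene" or "top"; returns a dict with "frame" (480x640x3 uint8, red, green, blue), "z_map" (480x640 float32, m along the optical axis (not along the pixel's ray), 0 where there is no reading), "fx", "fy", "cx", "cy" (pixels), "position" and "attitude" of the camera in the world. Camera axes: x right, y up, looking along -z (the intrinsics and any distortion apply to the point x, -y, -z); pixel columns grow to the right and rows downward; lengths in m; the calibration is good to about 2 mm. A picture is of the moment at which its call begins.
- robot.finish_job(): hands the job in; it is judged then, once.
The state is a dict: "time_s": time; "joint_pos": joint angles; "joint_vel": joint speeds; "tau": joint torques, N m; "position": TCP position; "orientation": TCP orientation; "wrist_force": force on the tool from outside, world axes, zero at the start; "torque": the same for the moment, N m; "width": finger opening in m; "gripper_force": force on a finger pad.
Only numpy, scipy, OpenCV 4.12 (cv2) and the standard library are available. Lean on these libraries where they do the work, as an engineer would, in place of code of your own. Each camera call takes 0.05 s, during which the arm holds its last target. There are 200 camera calls.

### The job

Push over the blue-knobbed lever of the chute lane that holds the green malachite, so that it snaps to its other side, the gate opens and the stone rolls down into the black tray by itself. Then push that lever back until it snaps over and the gate is shut again. Leave the red-brown jasper waiting behind its own gate, never touch either stone, and leave the jar and the rubber lid where they stand.

Things in the scene. Friction and masses are not known exactly. Their poses are not given: they have to be found in the camera images.
- station: The fixed stand: a fir board 420 x 560 x 18 mm with a plywood sorting shelf, a two-lane chute, a black tray and a low drying rack of steel rods (68 mm high). Origin on the table below the middle of the closed gates' lower edge; z up, x across the lanes, -y down the chute. Shelf top 181 mm above the table, from y +118 mm on; fixed stones on it reach 210 mm.
- chute_lip (a point): Middle of the chute floor's lower edge, 70 mm above the table, axes as the station's. The aluminium chute rises from here along +y at 27 degrees for 215 mm (level length). Lane centres at x -35 mm (near lane) and +35 mm (far lane), each 64 mm wide, walls 20 mm high.
- axle (a point): Middle of the cross axle of both levers (station x 0, y -28, z 176 mm), axes as the station's. Aluminium bearing plates beside and between the levers reach 9 mm above it.
- lever_near (a joint): Gate lever of the near lane. 0 = gate shut, handle leaning 0.7 rad from upright to station -y (down the chute); 1.4 = open, leaning 0.7 rad to +y (up the chute). 0.7 = upright, unstable: an over-centre spring snaps it to the nearer end. Needs about 3 to 5 N at the knob. Steel stem 9 mm thick, blue ball 20 mm; the yellow gate blade below the axle is one piece with it.
- lever_far (a joint): The same for the equal gate lever of the far lane (station x +35 mm).
- lever_near_knob (a point): Centre of the blue ball (20 mm across) on the near lane's lever (station x -35 mm), 70 mm from the axle; it swings with the lever from 45 mm on the -y side of the axle (shut) to 45 mm on the +y side (open), 54 mm above the axle at both ends, 70 mm when upright.
- lever_far_knob (a point): Centre of the blue ball on the far lane's lever (station x +35 mm), alike.
- malachite: Green lumpy malachite nodule, about 36 mm across, about 0.1 kg, loose; origin at its centre. It starts on the chute floor against the shut gate of either lane, on the gate's +y side, and rolls into the tray in about a second when that gate opens.
- jasper: Red-brown lumpy jasper nodule, about 36 mm across, loose; origin at its centre. It starts against the shut gate of the other lane and must stay there.
- tray_floor (a point): Centre of the tray's inner floor, 22 mm above the table, axes as the station's. The black tray is 190 mm (x) by 155 mm (y) outside with 4 mm walls up to 50 mm high, below the lip of the chute.
- jar: Frosted glass jar, 62 mm across, 84 mm high, standing loose on the board on the far side of the chute; origin at the centre of its underside.
- rubber_lid: Black rubber lid, 64 mm across, 13 mm high, lying loose on the board on the far side of the chute; origin at the centre of its underside.
Things that resemble listed ones, but are neither listed nor needed, are in the scene too. Leave any orange or pink look-alike of the jar alone.

How it is judged:
By the outcome, as a careful person would: the job done as asked, in the order asked, and still so for the second after the job is handed in, with the robot touching nothing.
It also fails if it takes over 35 s, if anything falls off the work surface, if the arm or the gripper's body presses on something with over 40 N, if the wrist force passes 120 N, or if a joint passes its speed limit or range.

## Working session

There is one attempt and no reset: what is moved stays moved. The work goes in short steps, Python scripts to look and compute and a tool call to move; the robot and the scene stay as the last step left them, time stands still between calls to the robot, and variables do not carry over. Pictures are saved under pics/ and viewed, at most 10 in all, crops included, and the job is handed in when it is done.

Besides the shell and the picture viewer there is one more tool, called after "Emit:" by a JSON object that holds its "method" and its "body". carry_out: Moves the arm, as the interface text tells. Shift numbers are shares of 1000 mm and turn numbers shares of pi/2 rad, none past 1 either way. Its arguments: {"type":"object","properties":{"rows":{"type":"array"}},"required":["rows"]}

```bash
mkdir -p pics; cat > h.py <<'E'
import numpy as np, cv2
from bench import robot
def snap(n,save=None):
    s=robot.snapshot(n)
    if save: cv2.imwrite('pics/'+save,s['frame'][:,:,::-1])
    return s
def pts(s):
    z=s['z_map']; v,u=np.mgrid[0:480,0:640]
    c=np.stack([(u-s['cx'])/s['fx']*z,-(v-s['cy'])/s['fy']*z,-z],-1)
    return c@np.array(s['attitude']).T+np.array(s['position'])
E
python3 - <<'E'
from h import *
a=snap('scene','s0.png');b=snap('top','t0.png')
for s in(a,b):print(s['position'],np.round(s['attitude'],3).tolist(),s['fx'],s['cx'],s['cy'],[k for k in s])
np.savez('s0.npz',**a);np.savez('t0.npz',**b)
o=robot.observe();print(o['time_s'],o['position'],np.round(o['orientation'],3).tolist(),o['width'])
E
```

```text
[1.20931471 0.59952419 0.98139178] [[-0.676, -0.565, 0.474], [0.737, -0.506, 0.448], [-0.014, 0.652, 0.758]] 542.1641030344949 323.60458205038145 232.7017661088984 ['frame', 'z_map', 'fx', 'fy', 'cx', 'cy', 'position', 'attitude']
[0.42909555 0.1004084  1.21986283] [[0.071, 0.973, -0.218], [-0.997, 0.07, -0.011], [0.004, 0.218, 0.976]] 542.3892401886335 318.258134401218 239.60860826466126 ['frame', 'z_map', 'fx', 'fy', 'cx', 'cy', 'position', 'attitude']
0.1 [0.29000319 0.58118153 0.23032411] [[-0.895, 0.446, -0.001], [0.446, 0.895, -0.002], [-0.0, -0.002, -1.0]] 0.08521193727455206
```

View pics/s0.png

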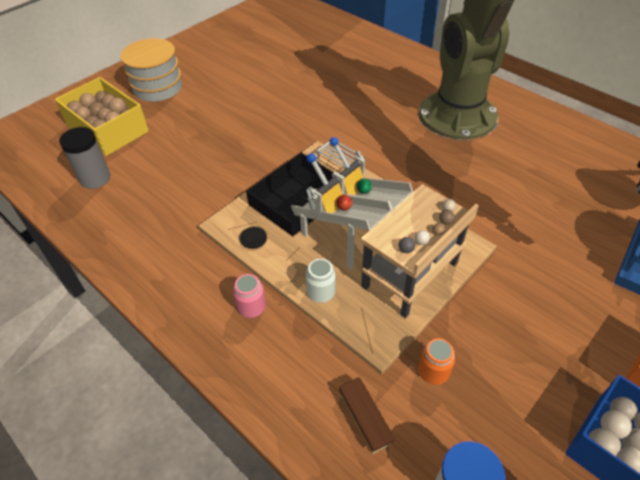

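View pics/t0.png

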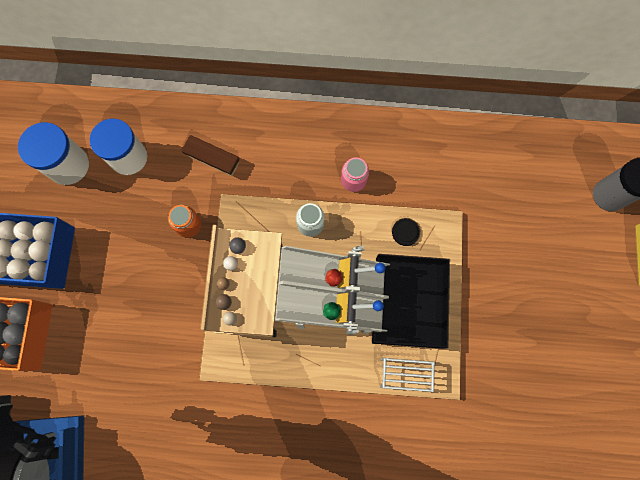

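The green malachite is at scene (365,186) and top (332,311), in the lane nearer the robot. The red jasper is at scene (345,202) and top (334,277). There are two blue-knob candidates: top (378,306), in the malachite's lane, and top (380,268), in the jasper's. The first fits; I'll measure it and confirm with a crop.

```bash
python3 - <<'E'
from h import *
res={}
def ray(s,u,v):
    d=np.array(s['attitude'])@np.array([(u-s['cx'])/s['fx'],-(v-s['cy'])/s['fy'],-1]); return np.array(s['position']),d/np.linalg.norm(d)
R={}
for n,roi in(('s0',(130,220,290,420)),('t0',(240,330,300,440))):
    s=dict(np.load(n+'.npz'));P=pts(s);h=cv2.cvtColor(s['frame'],cv2.COLOR_RGB2HSV)
    r0,r1,c0,c1=roi
    for nm,lo,hi in(('blue',(108,150,60),(125,255,255)),('green',(65,120,40),(90,255,255)),('red',(0,170,60),(5,255,255))):
        m=cv2.inRange(h,lo,hi);k=np.zeros_like(m);k[r0:r1,c0:c1]=m[r0:r1,c0:c1]
        N,l,st,ce=cv2.connectedComponentsWithStats(k)
        for i in range(1,N):
            if st[i,4]>20:
                q=P[l==i];q=q[q[:,2]>0.05]
                print(n,nm,st[i],ce[i].round(1),np.median(q,0).round(4)); R.setdefault((nm),[]).append((n,ray(s,*ce[i])))
    cr=s['frame'][r0:r1,c0:c1]; cv2.imwrite(f'pics/crop_{n}.png',cv2.resize(cr,None,fx=5,fy=5,interpolation=cv2.INTER_CUBIC)[:,:,::-1])
for nm,L in R.items():
    for i,(n,(p,d)) in enumerate(L):
        for m,(q,e) in L[i+1:]:
            if m==n: continue
            t=np.linalg.lstsq(np.c_[d,-e],q-p,rcond=None)[0]
            A=p+t[0]*d;B=q+t[1]*e; print(nm,((A+B)/2).round(4),'gap',np.linalg.norm(A-B).round(4))
# board corners via top mask (height 18)
s=dict(np.load('t0.npz'))
for u,v in((220,196),(464,211),(460,399),(200,380)):
    p,d=ray(s,u,v);print('board',(p+d*(0.018-p[2])/d[2]).round(3))
E
```

```text
s0 blue [331 138   6   7  34] [333.6 141.2] [0.5404 0.0008 0.2361]
s0 blue [306 154   9   9  50] [310.3 158. ] [ 6.108e-01 -1.000e-04  2.335e-01]
s0 green [358 179  14  14 144] [364.1 185.7] [0.5359 0.0849 0.1549]
s0 red [338 195  13  15  89] [342.9 200.5] [0.6013 0.0808 0.1588]
t0 blue [375 263  11  10  83] [379.6 267.6] [ 0.6046 -0.0045  0.2367]
t0 blue [373 301  11  10  87] [377.9 305.4] [ 0.5351 -0.0043  0.2362]
t0 green [323 303  17  17 222] [331.1 310.8] [0.5263 0.078  0.1574]
t0 red [326 269  16  17 207] [333.5 277.5] [0.5921 0.0773 0.1572]
blue [0.5859 0.0166 0.2787] gap 0.0391
blue [ 0.5352 -0.0044  0.2298] gap 0.0017
blue [ 0.606  -0.0052  0.2282] gap 0.0001
blue [ 0.5544 -0.0277  0.1765] gap 0.0421
green [0.5272 0.0781 0.145 ] gap 0.0017
red [0.594  0.0767 0.1485] gap 0.0011
board [0.784 0.348 0.018]
board [ 0.789 -0.215  0.018]
board [ 0.372 -0.212  0.018]
board [0.372 0.345 0.018]
```

View pics/crop_t0.png

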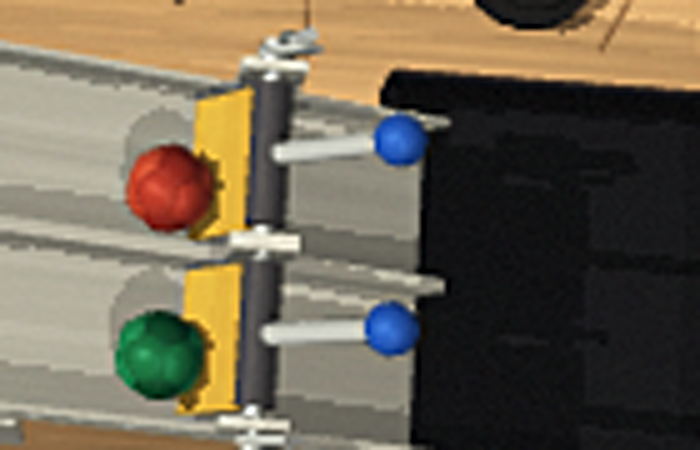

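The crop confirms it: green sits behind the lower (near) gate, whose lever carries the knob at (0.535, -0.004, 0.230). That matches the expected height of 0.176+0.054. The far knob is 71 mm away, also as expected. The axle should be at world y≈0.041. I'll close the fingers, square the tool, and go round to the -y side.

Emit:
{"method": "carry_out", "body": {"rows": [[[0, 0, 0.294, 0.1, -0.12, 0.09, 0], [0, 0, 0.294, 0.14, -0.16, 0.09, 0], [0, 0, 0.294, 0.18, -0.2, 0.09, 0], [0, 0, 0.294, 0.2, -0.23, 0.09, 0], [0, 0, 0.294, 0.2, -0.23, 0.09, 0]]]}}

```text
time_s: 0.6
position: [0.4446, 0.404, 0.3067]
orientation: [[-1.0, 0.0, -0.0], [0.0, 1.0, -0.0], [0.0, -0.0, -1.0]]
wrist_force: [0.2, 0.4, -0.8]
width: 0.0125
gripper_force: 0.0
```

Emit:
{"method": "carry_out", "body": {"rows": [[[0, 0, 0, 0.01, -0.05, 0, 0], [0, 0, 0, 0.02, -0.1, 0, 0], [0, 0, 0, 0.03, -0.15, 0, 0], [0, 0, 0, 0.04, -0.2, 0, 0], [0, 0, 0, 0.04, -0.25, 0, 0]]]}}

```text
time_s: 1.1
position: [0.4841, 0.157, 0.306]
orientation: [[-1.0, 0.002, -0.0], [0.002, 1.0, -0.0], [0.0, -0.0, -1.0]]
wrist_force: [0.9, -0.3, 0.5]
width: 0.0
gripper_force: 0.0
```

Emit:
{"method": "carry_out", "body": {"rows": [[[0, 0, 0, 0.01, -0.05, 0, 0], [0, 0, 0, 0.02, -0.1, 0, 0], [0, 0, 0, 0.03, -0.15, 0, 0], [0, 0, 0, 0.04, -0.19, 0, 0], [0, 0, 0, 0.05, -0.22, 0, 0]]]}}

```text
time_s: 1.6
position: [0.5334, -0.0645, 0.3065]
orientation: [[-1.0, 0.005, 0.0], [0.005, 1.0, -0.001], [-0.0, -0.001, -1.0]]
wrist_force: [-0.0, -0.1, 0.2]
width: 0.0001
gripper_force: 0.0
```

Emit:
{"method": "carry_out", "body": {"rows": [[[0, 0, 0, 0, 0, -0.04, 0], [0, 0, 0, 0, 0, -0.084, 0], [0, 0, 0, 0, 0, -0.084, 0], [0, 0, 0, 0, 0, -0.084, 0]]]}}

```text
time_s: 2.0
position: [0.5334, -0.0603, 0.2227]
orientation: [[-1.0, 0.001, -0.001], [0.001, 1.0, -0.0], [0.001, -0.0, -1.0]]
wrist_force: [1.4, 0.1, 1.2]
width: 0.0001
gripper_force: 0.0
```

Emit:
{"method": "carry_out", "body": {"rows": [[[0, 0, 0, 0, 0.015, 0, 0], [0, 0, 0, 0, 0.025, 0, 0], [0, 0, 0, 0, 0.035, 0, 0], [0, 0, 0, 0, 0.045, 0, 0], [0, 0, 0, 0, 0.055, 0, 0]]]}}

```text
time_s: 2.5
position: [0.5356, -0.0188, 0.2296]
orientation: [[-1.0, 0.01, 0.007], [0.01, 1.0, -0.017], [-0.007, -0.017, -1.0]]
wrist_force: [-10.8, -31.5, 37.4]
width: -0.0005
gripper_force: 22.0
```

Emit:
{"method": "carry_out", "body": {"rows": [[[0, 0, 0, 0, 0.01, 0, 0], [0, 0, 0, 0, 0.02, 0, 0], [0, 0, 0, 0, 0.03, 0, 0], [0, 0, 0, 0, 0.037, 0, 0], [0, 0, 0, 0, 0.037, 0, 0]]]}}

```text
time_s: 3.0
position: [0.5343, 0.0333, 0.2242]
orientation: [[-1.0, -0.001, 0.003], [-0.001, 1.0, 0.002], [-0.003, 0.002, -1.0]]
wrist_force: [-0.3, 0.2, -1.2]
width: 0.0001
gripper_force: 0.0
```

```bash
python3 - <<'E'
from h import *
a=snap('scene');b=snap('top')
cv2.imwrite('pics/c1.png',np.hstack([cv2.resize(a['frame'][120:240,230:430],(400,240)),cv2.resize(b['frame'][230:350,270:470],(400,240))])[:,:,::-1])
E
```

```text
(no output)
```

View pics/c1.png

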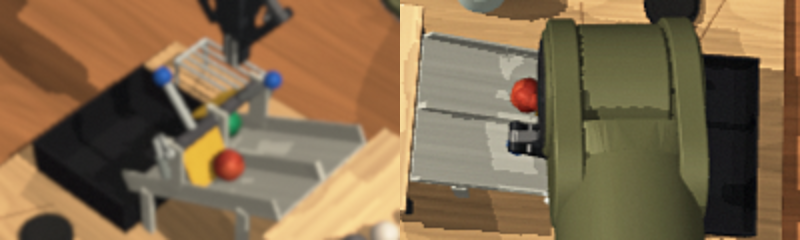

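The near lever snapped open (its knob is now on the +y side), the gate has lifted and green is starting to roll. I'll go over the knob to its +y side while it rolls.

Emit:
{"method": "carry_out", "body": {"rows": [[[0, 0, 0, 0, -0.02, 0.04, 0], [0, 0, 0, 0, -0.02, 0.08, 0], [0, 0, 0, 0, 0.02, 0.09, 0], [0, 0, 0, 0, 0.06, 0.09, 0], [0, 0, 0, 0, 0.11, 0.09, 0]]]}}

```text
time_s: 3.6
position: [0.5339, 0.1415, 0.3125]
orientation: [[-1.0, 0.004, 0.0], [0.004, 1.0, -0.001], [-0.0, -0.001, -1.0]]
wrist_force: [0.7, 0.3, 0.1]
width: 0.0001
gripper_force: 0.0
```

Emit:
{"method": "carry_out", "body": {"rows": [[[0, 0, 0, 0, 0, 0, 0], [0, 0, 0, 0, 0, 0, 0], [0, 0, 0, 0, 0, 0, 0], [0, 0, 0, 0, 0, 0, 0], [0, 0, 0, 0, 0, 0, 0]]]}}

```text
time_s: 4.1
position: [0.5339, 0.1402, 0.3125]
orientation: [[-1.0, 0.003, 0.0], [0.003, 1.0, -0.0], [-0.0, -0.0, -1.0]]
wrist_force: [0.6, -0.6, -0.1]
width: -0.0001
gripper_force: 0.0
```

Emit:
{"method": "carry_out", "body": {"rows": [[[0, 0, 0, 0, 0, 0, 0], [0, 0, 0, 0, 0, 0, 0], [0, 0, 0, 0, 0, 0, 0], [0, 0, 0, 0, 0, 0, 0], [0, 0, 0, 0, 0, 0, 0]]]}}

```text
time_s: 4.6
position: [0.5337, 0.1415, 0.3126]
orientation: [[-1.0, 0.001, 0.0], [0.001, 1.0, 0.0], [-0.0, 0.0, -1.0]]
wrist_force: [0.6, -0.4, 0.3]
width: -0.0001
gripper_force: 0.0
```

```bash
python3 - <<'E'
from h import *
a=snap('scene');b=snap('top')
cv2.imwrite('pics/c2.png',np.hstack([cv2.resize(a['frame'][120:240,230:430],(400,240)),cv2.resize(b['frame'][230:350,270:470],(400,240))])[:,:,::-1])
P=pts(a);h=cv2.cvtColor(a['frame'],cv2.COLOR_RGB2HSV)
for lo,hi in(((108,150,60),(125,255,255)),((65,120,30),(90,255,255)),((0,170,60),(5,255,255))):
    m=cv2.inRange(h,lo,hi);m[:120]=0;m[240:]=0;m[:,:230]=0;m[:,430:]=0
    N,l,st,ce=cv2.connectedComponentsWithStats(m)
    for i in range(1,N):
        if st[i,4]>10: print(lo[0],ce[i].round(),st[i,4],np.median(P[l==i],0).round(4))
E
```

```text
108 [310. 158.] 50 [ 6.106e-01 -2.000e-04  2.346e-01]
108 [366. 160.] 40 [0.5402 0.0909 0.2357]
65 [296. 171.] 172 [ 0.5226 -0.1425  0.0475]
0 [343. 200.] 88 [0.6011 0.081  0.1583]
```

View pics/c2.png

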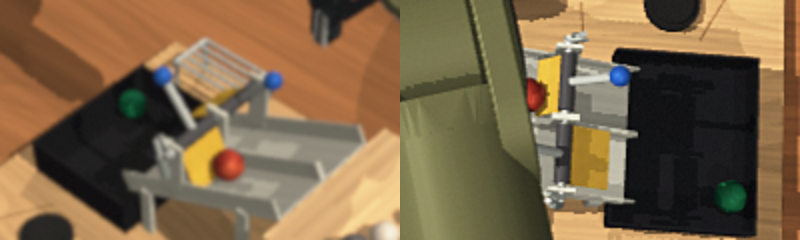

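Green lies in the tray at (0.52, -0.14) and jasper hasn't moved. The open near knob is at y≈0.086. I'll descend on its +y side, a bit lower than before to avoid the tip edge, and push back more gently.

Emit:
{"method": "carry_out", "body": {"rows": [[[0, 0, 0, 0, 0, -0.04, 0], [0, 0, 0, 0, 0, -0.08, 0], [0, 0, 0, 0, 0, -0.1, 0], [0, 0, 0, 0, 0, -0.1, 0], [0, 0, 0, 0, -0.015, -0.1, 0]]]}}

```text
time_s: 5.2
position: [0.5337, 0.1285, 0.2131]
orientation: [[-1.0, -0.003, 0.0], [-0.003, 1.0, 0.001], [-0.0, 0.001, -1.0]]
wrist_force: [0.4, 0.1, 0.6]
width: -0.0002
gripper_force: 0.0
```

Emit:
{"method": "carry_out", "body": {"rows": [[[0, 0, 0, 0, -0.006, 0, 0], [0, 0, 0, 0, -0.012, 0, 0], [0, 0, 0, 0, -0.018, 0, 0], [0, 0, 0, 0, -0.024, 0, 0], [0, 0, 0, 0, -0.03, 0, 0]]]}}

```text
time_s: 5.7
position: [0.5348, 0.1047, 0.2163]
orientation: [[-1.0, -0.005, 0.005], [-0.004, 1.0, 0.013], [-0.005, 0.013, -1.0]]
wrist_force: [-2.5, 17.1, 13.3]
width: 0.0003
gripper_force: 8.4
```

Emit:
{"method": "carry_out", "body": {"rows": [[[0, 0, 0, 0, -0.006, 0, 0], [0, 0, 0, 0, -0.012, 0, 0], [0, 0, 0, 0, -0.018, 0, 0], [0, 0, 0, 0, -0.024, 0, 0], [0, 0, 0, 0, -0.03, 0, 0]]]}}

```text
time_s: 6.2
position: [0.5345, 0.0663, 0.2142]
orientation: [[-1.0, 0.001, 0.002], [0.001, 1.0, 0.001], [-0.002, 0.001, -1.0]]
wrist_force: [-0.1, 1.8, 7.9]
width: 0.0003
gripper_force: 4.0
```

Emit:
{"method": "carry_out", "body": {"rows": [[[0, 0, 0, 0, -0.006, 0, 0], [0, 0, 0, 0, -0.012, 0, 0], [0, 0, 0, 0, -0.017, 0, 0], [0, 0, 0, 0, -0.017, 0, 0], [0, 0, 0, 0, -0.017, 0, 0]]]}}

```text
time_s: 6.7
position: [0.5333, 0.0492, 0.2119]
orientation: [[-1.0, 0.002, -0.001], [0.002, 1.0, -0.0], [0.001, -0.0, -1.0]]
wrist_force: [0.2, 0.1, -0.4]
width: -0.0
gripper_force: 0.0
```

It has snapped and the force is zero. Now I'll retreat up and back, then check.

Emit:
{"method": "carry_out", "body": {"rows": [[[0, 0, 0, 0, 0.02, 0.03, 0], [0, 0, 0, 0, 0.03, 0.07, 0], [0, 0, 0, -0.02, 0.07, 0.11, 0], [0, 0, 0, -0.04, 0.12, 0.12, 0], [0, 0, 0, -0.06, 0.17, 0.12, 0]]]}}

```text
time_s: 7.2
position: [0.4803, 0.2052, 0.3342]
orientation: [[-1.0, 0.002, 0.004], [0.002, 1.0, 0.002], [-0.004, 0.002, -1.0]]
wrist_force: [0.3, 1.0, -0.5]
width: -0.0001
gripper_force: 0.0
```

Emit:
{"method": "carry_out", "body": {"rows": [[[0, 0, 0, 0, 0.05, 0, 0], [0, 0, 0, 0, 0.1, 0, 0], [0, 0, 0, 0, 0.15, 0, 0], [0, 0, 0, 0, 0.18, 0, 0], [0, 0, 0, 0, 0.18, 0, 0]]]}}

```text
time_s: 7.7
position: [0.477, 0.3899, 0.3295]
orientation: [[-1.0, -0.008, -0.003], [-0.008, 1.0, 0.001], [0.003, 0.001, -1.0]]
wrist_force: [0.0, -0.5, -0.1]
width: -0.0002
gripper_force: 0.0
```

```bash
python3 - <<'E'
from h import *
a=snap('scene');b=snap('top')
cv2.imwrite('pics/c3.png',np.hstack([cv2.resize(a['frame'][110:310,200:400],(400,400)),cv2.resize(b['frame'][180:380,270:470],(400,400))])[:,:,::-1])
o=robot.observe();print(o['time_s'],o['position'],o['wrist_force'])
E
```

```text
7.8 [0.47952905 0.38434465 0.33059809] [-0.62009453 -0.11595727  0.17891125]
```

View pics/c3.png

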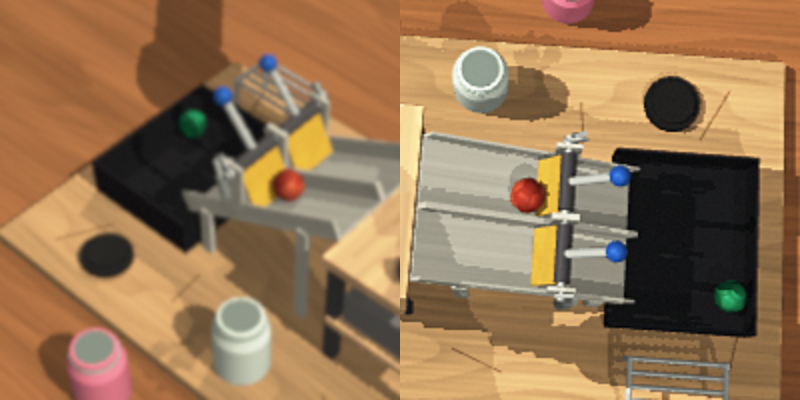

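Both levers are on the shut side and both gates are down. Green is in the tray (crop 730,297), jasper is still behind its gate (527,195), and the jar and lid haven't moved.

```bash
python3 -c "
from bench import robot
print(robot.finish_job())"
```

```text
the job is handed in; nothing more can be done
None
```

The malachite is in the black tray and its near-lane gate is shut again; the jasper is still behind its own gate, the jar and lid look unmoved, and the job is handed in (7.8 s on the robot's clock; the highest wrist force I read was about 50 N, while pushing the lever open).

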